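Roll the calibration gas bottle into its V-block and slide it home

ROBOT

A 6-joint arm with a two-finger parallel gripper is mounted at the origin on the work surface. World frame = base frame: x ahead of the robot, y to its left, z up, the work surface at z = 0. Lengths are in m, angles in rad, forces in N, time in s.
With the tool pointing down it reaches from about 0.25 to 0.775 m from the base axis. Payload 4 kg.
Tool frame: the origin (TCP) lies on the centre line of the jaws, within the pads' length; the fingertips stand arm.tip_extent ahead of it and the grasp point (between the pads) lies 6 mm ahead of it (arm.tip_extent is the distance from the TCP to the fingertips, in m); z points along the fingers, y is the direction in which the jaws open and shut (so a half turn about z gives the same grasp; the last joint's range is limited). The gripper opens to 94 mm and grips with 3 to 60 N. Pads are 16 mm wide; open, the fingers measure 119 mm over their backs; the gripper's body (75 mm by 177 mm) begins 78 mm behind the grasp point.
Start: joints at [1.175, 0.087, 1.371, -0, 1.684, -0.103], TCP at [0.159, 0.527, 0.231] pointing down, gripper open.
Joint ranges: [-3.1, 3.1], [-0.76, 2.03], [0.27, 2.55], [-1.08, 4.22], [0.17, 2.65], [-2.57, 2.57]. Speed limits (rad/s): [2.79, 2.79, 3.14, 3.14, 3.14, 3.14].

INTERFACE

Orientations are given as a unit quaternion [x, y, z, w].
In Python, from rig import arm gives the robot as it stands. The module is installed in compiled form; this text tells all that it offers.
- The arm moves only by the tool servo_tool, never from a script. Its argument "increments" is text: rows parted by semicolons, each of 7 numbers parted by spaces: the shift along the tool's x, y, z normalised to -1 to 1, where 1 is 0.1 m, then the turn, a rotation vector about the tool's x, y, z normalised to -1 to 1, where 1 is 30 degrees, then the gripper's target within -1 to 1 (fully open at 1, half-way at 0, shut at -1). In form: dx dy dz ax ay az hand; .... A call has exactly 5 rows; each row is the pose to reach, as a shift and turn from the pose measured when the call began, along the tool's axes at that moment; what a row does not reach only later rows make up. A row lasts 1/10 s, in which the tool goes at most 50 mm and 8.59 degrees, less where a joint would pass 70% of its speed; a pose out of reach is approached as far as the arm can. A call with a number of a shift or a turn outside -1 to 1 is refused whole. A call with a gripper value outside its range is refused whole. The fingers move at their own pace and stop on an object; "force" is the grip in N (left out, the last holds). Time passes only in rows, so rows that repeat a pose let the fingers close, or fill a call up. It gives the time, the measured TCP pose, the force and the opening at its end, in the units of the state.
- arm.sense(): the state, without advancing time (a new reading comes with each control period).
- arm.capture(name): name is "side" or "top" or "wrist"; returns the picture (480x640x3 uint8, red, green, blue); there is no depth.
- arm.camera_params(name): a dict with "fovy" (degrees; the focal length in pixels is half the picture's height over the tangent of half this angle, whatever the lens; pixels are square), "cx", "cy" (the principal point, pixels), "R" (3x3) and "t" (3): a world point X has camera coordinates R X + t. Camera axes: x right, y down, z forward; pixel columns grow to the right and rows downward; lengths in m; the calibration is good to about 2 mm. A picture is of the moment at which its call begins: read the wrist's pose just before it. camera_params takes no time and is no camera call; for the wrist camera it gives the pose at the moment of the call.
- arm.job_done(): hands the job in, once; it reports no verdict.
Trained networks look in the newest picture that a camera, given by its name, has taken for a name from the list of things; names that differ only in an ending like _2 or _b are one class to them, and where a whole thing is asked for, a point or a joint stands for the part that bears it (a point fixed in the world has none). Each returns a list of dicts, best first, with "p" (0 to 1); they miss things now and then, are a little off and sometimes report something else, mostly with a low value. They report only what shows in the picture. A call takes as long as a camera call. They do not tell look-alikes from the thing itself.
- arm.boxes_of(name, camera): "centre" ([x, y, z] in m, in the coordinates of the camera as it stood for that picture, good to about 4 mm: the middle of the surface that is visible of it).
- arm.cut_out(name, camera): "mask" (480x640 bool, what is visible of it).
- arm.tip_of(name, camera): "centre" ([x, y, z] in m, in the coordinates of the camera as it stood for that picture, good to about 4 mm: a listed point, or the origin of a listed thing).
The state is a dict: "t": time; "joint_positions": joint angles; "qvel": joint speeds; "tau": joint torques, N m; "tool_pos": TCP position; "ee_rot": TCP orientation; "ft_force": force on the tool from outside, world axes, zero at the start; "torque": the same for the moment, N m; "opening": finger opening in m.
Only numpy, scipy, OpenCV 4.12 (cv2) and the standard library are available. Lean on these libraries where they do the work, as an engineer would, in place of code of your own. Each camera call takes 0.05 s, during which the arm holds its last target. There are 200 camera calls.

TASK

Load the calibration gas bottle that lies on the wooden board, using only your fingertips: roll it slowly over the board until it drops into the V-block, then push gently on its flat foot to slide it along the V until its shoulder is up against the slotted yoke plate, with the valve in the slot. Let it roll under control rather than skid or run away, and never pinch it, pick it up or ram it. Leave the upright spare bottle, the regulator and the spanner where they are.

Things in the scene. Friction and masses are not known exactly. Their poses are not given: they have to be found in the camera images.
- station: Fixed fixture on the bench: plywood board, top 30 mm above the bench, with a V-block along its far edge and a yoke plate at the V's +y end. Origin on the bench; x points across the board to the V, y along the V to the yoke, z up. Board: x -140 to +75 mm, y -170 to +110; a batten 10 mm high runs along its near edge (x -140 to -130).
- v_lip (a point): The V-block's near lip, flush with the board top at fixture x +75, y 0. The aluminium V runs along y from -160 to +90 mm; its apex is at x +100, 5 mm above the bench. Both flanks slope at 45 degrees; the far one is longer and rises to 45 mm above the bench at x +140. The bottle drops in once its axis is past the lip.
- yoke_slot (a point): In the face of the dark steel yoke plate that looks along the V, on the seated bottle's axis: fixture x +100, y +90, 47.4 mm above the bench. Plate 70 mm wide (x +65 to +135), 10 mm thick (y +90 to +100), top 72 mm above the bench; slot 30 mm wide, open to the top, its floor 31 mm above the bench.
- seat_home (a point): Where the bottle's origin lies when it is in the V with its shoulder on the yoke plate: fixture x +100, y +7, 47.4 mm above the bench. Axes as the fixture's.
- bottle: Bare aluminium gas bottle with a paper band, 0.3 to 0.65 kg, lying loose on the board, within 15 degrees of the V's line. Round body 60 mm diameter, 150 mm long, foot at -y; brass valve at +y, 20 mm diameter, reaching 28 mm past the shoulder. Origin: on its axis at mid-body, 60 mm above the bench on the board, 47.4 in the V. Its y is its axis, foot to valve; x, z turn as it rolls.
- bottle_foot (a point): Centre of the bottle's flat foot, 75 mm from its origin. In the V about 2 to 7 N on the foot slides the bottle.
- bottle_shoulder (a point): Centre of the bottle's flat shoulder ring (48 mm diameter), 83 mm from its origin, where the valve starts. This ring comes up against the yoke.
- bottle_mark (a point): Point on the grey seam of the bottle's paper band, 30 mm from its axis at mid-body, on top at the start; it goes round as the bottle rolls (one turn is 188 mm of travel). Pushed from the side, the bottle rolls easily and may coast a few cm ahead of the fingers.
- spare_bottle: Second bottle of the same kind standing upright on the bench, valve up, 60 mm diameter, 186 mm tall; bystander. Origin: centre of its foot.
- regulator: Brass pressure regulator standing on the bench, about 90 x 70 mm, 58 mm tall, with a round steel gauge and a black knob on top; bystander. Origin: under the middle of its body.
- spanner: Steel spanner, 160 mm long, lying flat on the bench; bystander. Origin: near its middle, on the bench.
Mind the look-alikes: they are no part of the job. What is shaped like the bottle but blue, orange or purple is not meant.

How it is judged:
By the outcome, as a careful person would: the job done as asked, in the order asked, and still so for the second after the job is handed in, with the robot touching nothing.
It also fails if it takes over 51 s, if anything falls off the work surface, if the arm or the gripper's body presses on something with over 40 N, if the wrist force passes 120 N, or if a joint passes its speed limit or range.

## Working session

There is one attempt and no reset: what is moved stays moved. The work goes in short steps, Python scripts to look and compute and a tool call to move; the robot and the scene stay as the last step left them, time stands still between calls to the robot, and variables do not carry over. Pictures are saved under pics/ and viewed, about 8 in all and at most 12, crops included, and the job is handed in when it is done.

Besides the shell and the picture viewer there is one more tool, called after ">>>" as a command line: name --argument value ..., lists and objects as JSON in quotes. servo_tool: Moves the arm, as the interface text tells. Its arguments: {"type":"object","properties":{"increments":{"type":"string"},"force":{"type":"number"}},"required":["increments"]}

```bash
mkdir -p pics
cat > h.py <<'E'
import numpy as np, cv2
from rig import arm
from scipy.spatial.transform import Rotation as Ro
def snap(cam,fn):
    im=arm.capture(cam); cv2.imwrite('pics/'+fn,im[:,:,::-1]); return im
def w(c,p):
    return np.array(c['R']).T@(np.array(p)-np.array(c['t']))
def proj(c,X):
    p=np.array(c['R'])@np.array(X)+np.array(c['t']); f=240/np.tan(np.radians(c['fovy'])/2)
    return np.array([c['cx']+f*p[0]/p[2],c['cy']+f*p[1]/p[2]])
def ray(c,u,z):
    f=240/np.tan(np.radians(c['fovy'])/2); R=np.array(c['R']);o=-R.T@np.array(c['t'])
    d=R.T@np.array([(u[0]-c['cx'])/f,(u[1]-c['cy'])/f,1]); return o+d*(z-o[2])/d[2]
E
python3 - <<'E'
from h import *
np.set_printoptions(precision=4,suppress=True)
print(arm.sense(),arm.tip_extent)
a=snap('top','top1.png');
for cam in ['top','side']:
    if cam=='side': b=snap('side','side1.png')
    c=arm.camera_params(cam)
    for n in ['v_lip','yoke_slot','seat_home','bottle','bottle_foot','bottle_shoulder','bottle_mark','station']:
        for d in arm.tip_of(n,cam)[:3]: print(cam,n,round(d['p'],2),w(c,d['centre']),proj(c,w(c,d['centre'])))
E
```

```text
{'t': 0.0, 'joint_positions': array([ 1.1749,  0.0879,  1.3722, -0.    ,  1.6836, -0.1031]), 'qvel': array([ 0.0015, -0.0009, -0.0001,  0.0007,  0.0002, -0.0003]), 'tau': array([  0.0004, -34.0175, -30.2432,   0.0719,   0.0327,  -0.0002]), 'tool_pos': array([0.1586, 0.5261, 0.2293]), 'ee_rot': array([ 0.1459,  0.9893, -0.0011, -0.0003]), 'ft_force': array([ 0.7841, -0.6295,  0.3665]), 'torque': array([-0.0117, -0.0159, -0.0383]), 'opening': 0.0938498004812851} 0.025
top v_lip 0.71 [ 0.6059 -0.0489  0.0313] [307.7293 187.4627]
top yoke_slot 0.96 [0.6322 0.0365 0.0494] [275.6068 176.3719]
top seat_home 0.89 [ 0.63   -0.0443  0.0488] [305.8071 177.1087]
top bottle 0.91 [0.2823 0.1925 0.0318] [215.4332 308.381 ]
top bottle 0.87 [0.5113 0.3276 0.0309] [166.679  222.5404]
top bottle 0.78 [ 0.4795 -0.5749  0.0289] [503.3495 232.7624]
top bottle_foot 0.81 [0.2132 0.2265 0.0297] [201.8734 335.2056]
top bottle_foot 0.77 [ 0.2399 -0.2283  0.03  ] [376.3249 323.5394]
top bottle_foot 0.75 [ 0.4598 -0.1687  0.06  ] [353.1325 238.961 ]
top bottle_shoulder 0.92 [ 0.462  -0.0095  0.06  ] [292.3853 23
[... 1009 characters left out ...]
2254 0.0303] [218.4459 188.063 ]
side bottle_foot 0.79 [ 0.2377 -0.2267  0.0296] [237.8994 312.4526]
side bottle_shoulder 0.95 [0.3571 0.1581 0.0302] [269.4316 197.0128]
side bottle_shoulder 0.93 [ 0.2861 -0.3763  0.0272] [265.83   367.8393]
side bottle_shoulder 0.91 [0.4962 0.2463 0.0355] [310.6684 171.3487]
side bottle_mark 0.95 [0.513  0.3271 0.0624] [311.3044 148.1708]
side bottle_mark 0.94 [ 0.2622 -0.3005  0.0596] [249.848  331.1686]
side bottle_mark 0.81 [ 0.4603 -0.0908  0.0905] [320.4476 239.8176]
side station 0.75 [0.4521 0.1487 0.0046] [302.0575 201.5632]
side station 0.72 [ 0.5282 -0.0474 -0.0034] [341.3931 248.1734]
side station 0.43 [ 0.4633 -0.0946  0.0941] [321.9538 239.767 ]
```

View pics/top1.png

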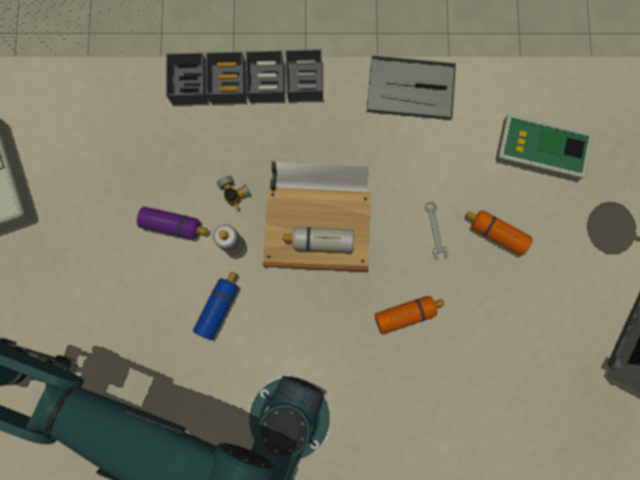

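View pics/side1.png

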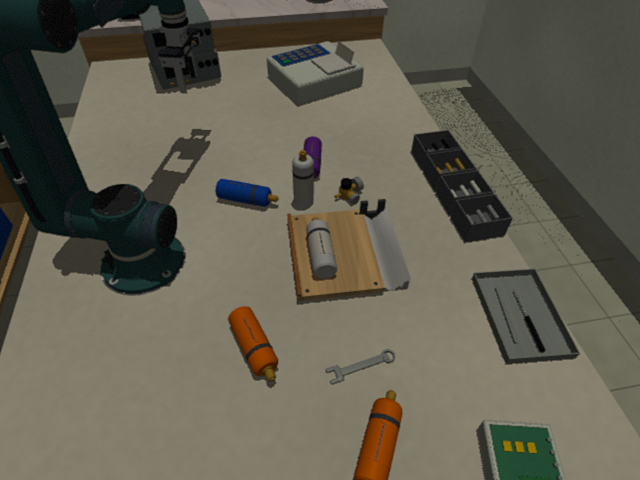

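The bottle is the bare aluminium one, at top (323,240) and side (320,245). Things it could be taken for, by top pixel:
- upright spare (226,236)
- blue (217,305)
- purple (170,223)
- orange (500,233) and (408,313)

Only the silver one lies on the board. Next I plan the transit to above it.

```bash
cat >> h.py <<'E'
np.set_printoptions(precision=3,suppress=True)
# fixture fit (yaw + xy) from measured points (mean of both cameras)
L=np.array([[.075,0],[.1,.09],[.1,.007]]); W=np.array([[.605,-.049],[.6335,.0375],[.630,-.0448]])
_l=L-L.mean(0);_w=W-W.mean(0)
yaw=np.arctan2((_l[:,0]*_w[:,1]-_l[:,1]*_w[:,0]).sum(),(_l*_w).sum())
R2=np.array([[np.cos(yaw),-np.sin(yaw)],[np.sin(yaw),np.cos(yaw)]]); O=W.mean(0)-R2@L.mean(0)
def f2w(x,y,z): return np.r_[R2@[x,y]+O,z]
def w2f(p): return np.r_[R2.T@(np.array(p[:2])-O),p[2]]
Rt=Ro.from_matrix(np.c_[np.r_[R2[:,1],0],np.r_[R2[:,0],0],[0,0,-1]])
def plan(p,n=1,s=None):
    s=s or arm.sense(); P=np.array(s['tool_pos']);R=Ro.from_quat(s['ee_rot'])
    D=(Rt*R.inv()).as_rotvec()/n; d=(np.array(p)-P)/n
    for k in range(n):
        print('step',R.inv().apply(d)/.1,R.inv().apply(D)/np.radians(30)); R=Ro.from_rotvec(D)*R
E
python3 - <<'E'
from h import *
print('yaw',np.degrees(yaw),O)
m=w2f([.4597,-.092,.06]);print('bottle f',m,w2f([.459,-.1693,.06]),w2f([.462,-.0093,.06]))
plan(f2w(m[0],m[1],.25),7)
E
```

```text
yaw -2.7331578369536347 [ 0.53  -0.047]
bottle f [-0.068 -0.049  0.06 ] [-0.065 -0.126  0.06 ] [-0.069  0.034  0.06 ]
step [-0.667 -0.722 -0.028] [ 0.    -0.     0.362]
step [-0.791 -0.584 -0.028] [ 0.    -0.     0.362]
step [-0.886 -0.424 -0.028] [ 0.    -0.     0.362]
step [-0.95  -0.25  -0.028] [ 0.    -0.     0.362]
step [-0.981 -0.066 -0.028] [ 0.    -0.     0.362]
step [-0.975  0.119 -0.028] [ 0.    -0.     0.362]
step [-0.936  0.301 -0.028] [ 0.    -0.     0.362]
```

>>> servo_tool --increments "-0.14 -0.14 -0.1 0 0 0.07 1;-0.28 -0.29 -0.2 0 0 0.14 1;-0.42 -0.43 -0.3 0 0 0.22 1;-0.56 -0.58 -0.4 0 0 0.29 1;-0.67 -0.72 -0.4 0 0 0.36 1"

```text
t: 1.4
tool_pos: [0.2029, 0.438, 0.2722]
ee_rot: [0.239, 0.971, 0.002, 0.001]
ft_force: [-0.2, 0.1, 0.2]
opening: 0.0941
```

>>> servo_tool --increments "-0.2 -0.15 0 0 0 0.1 1;-0.4 -0.3 0 0 0 0.2 1;-0.6 -0.45 0 0 0 0.3 1;-0.75 -0.55 0 0 0 0.36 1;-0.8 -0.58 0 0 0 0.36 1"

```text
t: 1.9
tool_pos: [0.2472, 0.3481, 0.2717]
ee_rot: [0.331, 0.944, 0.002, 0.0]
ft_force: [-0.8, -0.3, -0.9]
opening: 0.0944
```

>>> servo_tool --increments "-0.2 -0.1 0 0 0 0.1 1;-0.4 -0.2 0 0 0 0.2 1;-0.6 -0.3 0 0 0 0.3 1;-0.8 -0.4 0 0 0 0.36 1;-0.89 -0.42 0 0 0 0.36 1"

```text
t: 2.4
tool_pos: [0.2908, 0.2589, 0.2713]
ee_rot: [0.418, 0.908, 0.002, 0.0]
ft_force: [0.9, 0.5, 0.7]
opening: 0.0942
```

>>> servo_tool --increments "-0.2 -0.05 0 0 0 0.1 1;-0.4 -0.1 0 0 0 0.2 1;-0.6 -0.15 0 0 0 0.3 1;-0.8 -0.2 0 0 0 0.36 1;-0.95 -0.25 0 0 0 0.36 1"

```text
t: 2.9
tool_pos: [0.334, 0.1703, 0.2709]
ee_rot: [0.502, 0.865, 0.002, -0.0]
ft_force: [0.2, 0.8, 0.7]
opening: 0.0941
```

Run:
```python
from h import *
s=arm.sense();print(s['t'],s['tool_pos'])
plan(f2w(-.068,-.049,.22),3)
```

```text
2.9 [0.334 0.17  0.271]
step [-0.968 -0.072  0.167] [ 0.001 -0.002  0.361]
step [-0.964  0.111  0.168] [ 0.001 -0.002  0.361]
step [-0.926  0.291  0.169] [ 0.001 -0.002  0.361]
```

>>> servo_tool --increments "-0.2 -0.02 0 0 0 0.1 1;-0.4 -0.03 0 0 0 0.2 1;-0.6 -0.04 0.05 0 0 0.3 1;-0.8 -0.06 0.1 0 0 0.36 1;-0.97 -0.07 0.1 0 0 0.36 1"

```text
t: 3.4
tool_pos: [0.3763, 0.0824, 0.2596]
ee_rot: [0.581, 0.814, 0.002, -0.001]
ft_force: [0.6, 0.9, 0.8]
opening: 0.0939
```

>>> servo_tool --increments "-0.2 0.02 0 0 0 0.1 1;-0.4 0.04 0.05 0 0 0.2 1;-0.6 0.07 0.1 0 0 0.3 1;-0.8 0.09 0.15 0 0 0.36 1;-0.97 0.11 0.2 0 0 0.36 1"

```text
t: 3.9
tool_pos: [0.419, -0.0058, 0.2387]
ee_rot: [0.654, 0.756, 0.002, -0.002]
ft_force: [-0.2, -0.8, -0.2]
opening: 0.0942
```

>>> servo_tool --increments "-0.25 0.07 0.05 0 0 0.1 1;-0.5 0.15 0.1 0 0 0.2 1;-0.75 0.22 0.15 0 0 0.3 1;-0.92 0.29 0.2 0 0 0.36 1;-0.92 0.29 0.2 0 0 0.36 1"

```text
t: 4.4
tool_pos: [0.4615, -0.0935, 0.2167]
ee_rot: [0.723, 0.691, 0.001, -0.003]
ft_force: [0.0, -0.4, -1.1]
opening: 0.0943
```

Run:
```python
from h import *
s=arm.sense();print(s['t'],s['tool_pos'])
plan(f2w(-.068,-.049,.22),1)
c=arm.camera_params('wrist');a=snap('wrist','w1.png')
for n in ['v_lip','yoke_slot','bottle_foot','bottle_shoulder','bottle_mark']:
    for d in arm.tip_of(n,'wrist')[:2]: X=w(c,d['centre']);print(n,round(d['p'],2),X,w2f(X),proj(c,X))
```

```text
4.4 [ 0.461 -0.093  0.217]
step [ 0.01  -0.02  -0.033] [-0.005 -0.01   0.004]
v_lip 0.66 [ 0.601 -0.049  0.034] [0.072 0.001 0.034] [481.488 171.886]
v_lip 0.38 [ 0.468 -0.008  0.059] [-0.064  0.036  0.059] [329.429 129.223]
yoke_slot 0.56 [0.633 0.038 0.048] [0.099 0.09  0.048] [535.255  60.126]
bottle_foot 0.97 [ 0.239 -0.234  0.032] [-0.282 -0.201  0.032] [115.393 371.565]
bottle_foot 0.95 [ 0.455 -0.166  0.06 ] [-0.069 -0.123  0.06 ] [323.349 313.238]
bottle_shoulder 0.91 [ 0.468 -0.01   0.058] [-0.063  0.034  0.058] [330.156 131.776]
bottle_shoulder 0.73 [ 0.603 -0.051  0.033] [ 0.074 -0.001  0.033] [483.169 174.046]
bottle_mark 0.89 [ 0.461 -0.095  0.089] [-0.066 -0.051  0.089] [326.196 243.805]
```

View pics/w1.png

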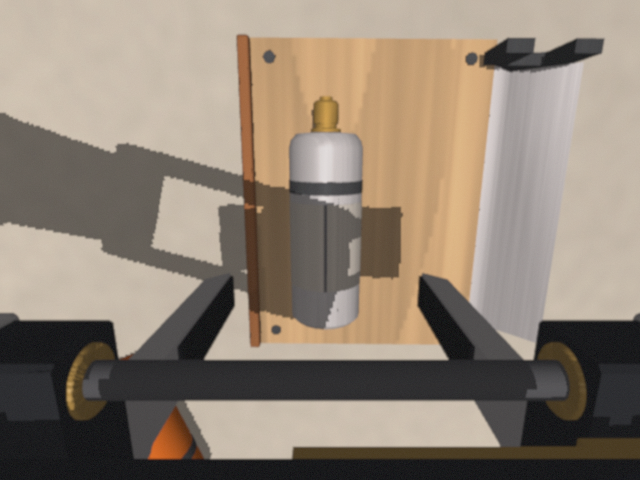

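The bare aluminium bottle with the grey seam is at (326,240), between the fingers and parallel to the V. Plan: lower the open fingers, one behind and one ahead as a brake, and roll slowly.

>>> servo_tool --increments "0 0.02 0.2 0 -0.01 0 1;0 0.04 0.4 0 -0.01 0 1;0 0.06 0.6 0 -0.01 0 1;0 0.06 0.8 0 -0.01 0 1;0 0.06 0.9 0 -0.01 0 1"

```text
t: 5.2
tool_pos: [0.466, -0.0906, 0.1273]
ee_rot: [0.722, 0.692, -0.001, -0.001]
ft_force: [0.2, 0.6, -0.2]
opening: 0.0941
```

>>> servo_tool --increments "0 0 0.15 0 0 0 1;0 0 0.3 0 0 0 1;0 0 0.42 0 0 0 1;0 0 0.52 0 0 0 1;0 0 0.53 0 0 0 0.9"

```text
t: 5.7
tool_pos: [0.4652, -0.0903, 0.0732]
ee_rot: [0.721, 0.692, -0.001, -0.002]
ft_force: [-1.0, 0.2, -0.4]
opening: 0.0904
```

Run:
```python
from h import *
s=arm.sense();print(s['t'],s['tool_pos'],w2f(s['tool_pos']),s['ft_force'],s['opening'])
plan(f2w(-.068,-.049,.073),1)
```

```text
5.7 [ 0.465 -0.09   0.073] [-0.062 -0.047  0.073] [-0.951  0.214 -0.442] 0.09042361747399721
step [-0.023 -0.057  0.002] [-0.007 -0.001  0.013]
```

>>> servo_tool --increments "0 0.02 0 0 0 0 0.75;0 0.04 0 0 0 0 0.75;0 0.06 0 0 0 0 0.75;0 0.09 0 0 0 0 0.75;0 0.12 0 0 0 0 0.75"

```text
t: 6.2
tool_pos: [0.4778, -0.0909, 0.0735]
ee_rot: [0.722, 0.692, -0.001, -0.001]
ft_force: [0.1, -0.8, -0.3]
opening: 0.0823
```

>>> servo_tool --increments "0 0.03 0 0 0 0 0.75;0 0.06 0 0 0 0 0.75;0 0.1 0 0 0 0 0.75;0 0.14 0 0 0 0 0.75;0 0.18 0 0 0 0 0.75"

```text
t: 6.7
tool_pos: [0.4961, -0.0916, 0.0734]
ee_rot: [0.721, 0.692, -0.001, -0.001]
ft_force: [-1.3, 0.2, -0.4]
opening: 0.0823
```

>>> servo_tool --increments "0 0.04 0 0 0 0 0.75;0 0.08 0 0 0 0 0.75;0 0.12 0 0 0 0 0.75;0 0.16 0 0 0 0 0.75;0 0.2 0 0 0 0 0.75"

```text
t: 7.2
tool_pos: [0.5164, -0.0925, 0.0733]
ee_rot: [0.721, 0.692, -0.001, -0.001]
ft_force: [-0.6, 0.9, 1.2]
opening: 0.0823
```

```bash
cat > look.py <<'E'
from h import *
import sys
s=arm.sense();print(s['t'],w2f(s['tool_pos']),'force',s['ft_force'],s['opening'])
cam=sys.argv[1];c=arm.camera_params(cam);snap(cam,sys.argv[2])
for n in sys.argv[3:]:
    for d in arm.tip_of(n,cam)[:3]:
        X=w2f(w(c,d['centre']))
        if abs(X[0])<.17 and abs(X[1])<.2: print(n,round(d['p'],2),X)
E
python3 look.py top t2.png bottle_foot bottle_shoulder bottle_mark
python3 look.py side s2.png bottle_foot bottle_shoulder bottle_mark
```

```text
7.2 [-0.011 -0.046  0.073] force [-0.605  0.933  1.238] 0.08230874726644105
bottle_foot 0.86 [-0.024 -0.124  0.059]
7.4 [-0.011 -0.046  0.073] force [-0.46  -0.186  0.082] 0.0825035180725288
bottle_foot 0.94 [-0.014 -0.124  0.06 ]
bottle_shoulder 0.88 [-0.017  0.035  0.064]
bottle_mark 0.82 [ 0.011 -0.05   0.058]
```

The seam has turned a quarter over about 50 mm of travel, so the bottle is rolling, not skidding. I carry on.

>>> servo_tool --increments "0 0.02 0 0 0 0 0.75;0 0.05 0 0 0 0 0.75;0 0.08 0 0 0 0 0.75;0 0.12 0 0 0 0 0.75;0 0.16 0 0 0 0 0.75"

```text
t: 8.1
tool_pos: [0.5324, -0.0931, 0.0733]
ee_rot: [0.722, 0.692, -0.001, -0.001]
ft_force: [-0.2, -0.8, 0.4]
opening: 0.0825
```

>>> servo_tool --increments "0 0.04 0 0 0 0 0.75;0 0.08 0 0 0 0 0.75;0 0.12 0 0 0 0 0.75;0 0.16 0 0 0 0 0.75;0 0.2 0 0 0 0 0.75"

```text
t: 8.6
tool_pos: [0.5527, -0.0939, 0.0732]
ee_rot: [0.722, 0.692, -0.001, -0.001]
ft_force: [-1.1, 0.0, -0.0]
opening: 0.0821
```

>>> servo_tool --increments "0 0.04 0 0 0 0 0.75;0 0.08 0 0 0 0 0.75;0 0.12 0 0 0 0 0.75;0 0.16 0 0 0 0 0.75;0 0.19 0 0 0 0 0.75"

```text
t: 9.1
tool_pos: [0.5721, -0.0948, 0.0731]
ee_rot: [0.722, 0.692, -0.001, -0.001]
ft_force: [1.0, 0.0, 0.1]
opening: 0.0823
```

```bash
python3 look.py side s3.png bottle_foot bottle_shoulder bottle_mark
python3 - <<'E'
from h import *
plan(f2w(.045,-.049,.073))
E
```

```text
9.1 [ 0.045 -0.046  0.073] force [0.966 0.027 0.081] 0.0823179689534825
bottle_foot 0.84 [ 0.036 -0.126  0.059]
bottle_shoulder 0.62 [0.032 0.036 0.064]
step [-0.03   0.008  0.001] [-0.005 -0.001  0.013]
```

>>> servo_tool --increments "0 0.03 -0.01 0 0 0 0.85;0 0.07 -0.02 0 0 0 0.9;0 0.12 -0.04 0 0 0 0.95;0 0.17 -0.05 0 0 0 1;0 0.21 -0.05 0 0 0 1"

```text
t: 9.8
tool_pos: [0.5935, -0.0957, 0.0784]
ee_rot: [0.722, 0.692, -0.001, -0.001]
ft_force: [0.5, 0.7, -0.6]
opening: 0.0942
```

>>> servo_tool --increments "0 0.03 0 0 0 0 1;0 0.06 0 0 0 0 1;0 0.09 0 0 0 0 1;0 0.12 0 0 0 0 1;0 0.15 0 0 0 0 1"

```text
t: 10.3
tool_pos: [0.6086, -0.0963, 0.0783]
ee_rot: [0.722, 0.692, -0.001, -0.001]
ft_force: [0.4, 0.8, -0.1]
opening: 0.0938
```

```bash
python3 look.py side s4.png bottle_foot bottle_shoulder bottle_mark
```

```text
10.3 [ 0.081 -0.046  0.078] force [ 0.442  0.772 -0.091] 0.09382851273688393
bottle_shoulder 0.97 [0.061 0.034 0.065]
bottle_mark 0.88 [ 0.038 -0.051  0.052]
```

>>> servo_tool --increments "0 0.03 0 0 0 0 1;0 0.06 0 0 0 0 1;0 0.09 0 0 0 0 1;0 0.12 0 0 0 0 1;0 0.14 0 0 0 0 1"

```text
t: 11.0
tool_pos: [0.6229, -0.0969, 0.0783]
ee_rot: [0.721, 0.692, -0.001, -0.001]
ft_force: [-0.3, -1.1, 0.1]
opening: 0.0938
```

>>> servo_tool --increments "0 0.01 0 0 0 0 1;0 0.02 0 0 0 0 1;0 0.02 0 0 0 0 1;0 0.02 0 0 0 0 1;0 0.02 0 0 0 0 1"

```text
t: 11.5
tool_pos: [0.6248, -0.097, 0.0783]
ee_rot: [0.721, 0.692, -0.0, -0.001]
ft_force: [-0.0, -0.1, 0.1]
opening: 0.0941
```

```bash
python3 look.py side s5.png bottle_foot bottle_shoulder bottle_mark;python3 -c "
import cv2;i=cv2.imread('pics/s5.png');cv2.imwrite('pics/s5c.png',cv2.resize(i[170:320,260:440],None,fx=4,fy=4,interpolation=2))"
```

```text
11.5 [ 0.097 -0.046  0.078] force [-0.018 -0.068  0.134] 0.09411596951458083
bottle_shoulder 0.89 [0.096 0.035 0.051]
```

View pics/s5c.png

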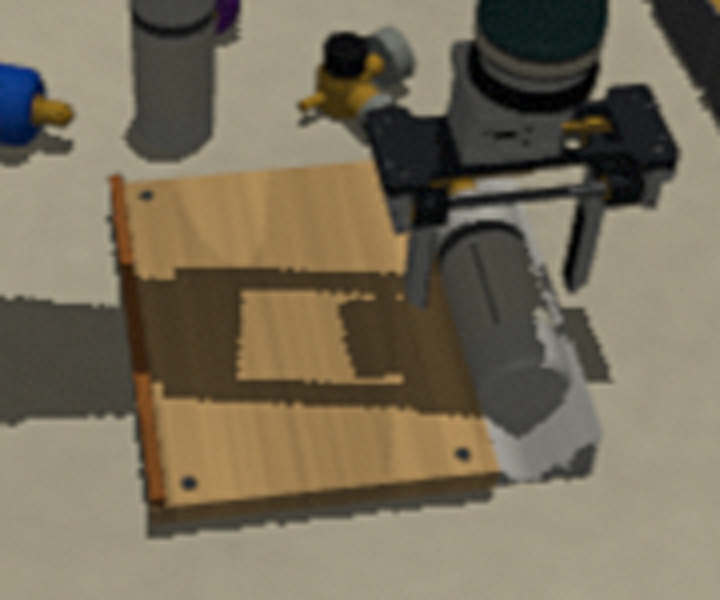

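The bottle is seated in the V (foot at crop (525,400)). Next I lift clear, go behind the foot, close the fingers and lower them.

>>> servo_tool --increments "0 0 -0.15 0 0 0 1;0 0.01 -0.3 0 0 0 1;0 0.02 -0.45 0 0 0 1;0 0.03 -0.55 0 0 0 1;0 0.03 -0.55 0 0 0 1"

```text
t: 12.2
tool_pos: [0.6296, -0.0975, 0.1368]
ee_rot: [0.721, 0.692, 0.001, 0.002]
ft_force: [0.0, -0.5, 0.2]
opening: 0.0939
```

>>> servo_tool --increments "-0.25 0 0 0 0 0 0;-0.5 0 0 0 0 0 -0.5;-0.75 0 0 0 0 0 -1;-0.98 0 0 0 0 0 -1;-0.98 0 0 0 0 0 -1"

```text
t: 12.7
tool_pos: [0.6249, -0.1981, 0.1361]
ee_rot: [0.723, 0.691, 0.0, 0.001]
ft_force: [-0.0, 0.3, -0.3]
opening: 0.0577
```

```bash
python3 look.py side s6.png bottle_foot bottle_shoulder; python3 look.py top t6.png bottle_foot bottle_shoulder
python3 - <<'E'
from h import *
plan(f2w(.1,-.160,.062))
E
```

```text
12.7 [ 0.102 -0.147  0.136] force [-0.028  0.276 -0.346] 0.05767712749844567
12.85 [ 0.103 -0.143  0.136] force [-0.565  0.307 -0.626] 0.045562338342525585
bottle_foot 0.62 [ 0.098 -0.124  0.045]
bottle_shoulder 0.86 [0.099 0.033 0.046]
step [-0.172 -0.033  0.748] [0.007 0.001 0.015]
```

>>> servo_tool --increments "-0.1 -0.02 0 0 0 0 -1;-0.17 -0.03 0.1 0 0 0 -1;-0.17 -0.03 0.25 0 0 0 -1;-0.17 -0.03 0.4 0 0 0 -1;-0.17 -0.03 0.5 0 0 0.02 -1"

```text
t: 13.5
tool_pos: [0.6209, -0.2105, 0.0835]
ee_rot: [0.725, 0.689, 0.0, -0.001]
ft_force: [0.4, 1.1, -1.4]
opening: 0.0004
```

Run:
```python
from h import *
s=arm.sense();print(s['t'],w2f(s['tool_pos']),s['opening'])
plan(f2w(.1,-.160,.062))
```

```text
13.5 [ 0.099 -0.159  0.084] 0.00040249297614820736
step [-0.007  0.011  0.215] [-0.    -0.003 -0.006]
```

Now down, then a gentle advance to contact (expected with the TCP near y −0.133).

>>> servo_tool --increments "0 0.01 0.07 0 0 0 -1;0 0.01 0.14 0 0 0 -1;0 0.01 0.21 0 0 0 -1;0 0.01 0.22 0 0 0 -1;0.03 0.01 0.22 0 0 0 -1"

```text
t: 14.0
tool_pos: [0.6222, -0.2077, 0.0616]
ee_rot: [0.725, 0.689, 0.0, -0.0]
ft_force: [0.6, -0.2, 0.2]
opening: 0.0007
```

>>> servo_tool --increments "0.04 0 0 0 0 0 -1;0.08 0 0 0 0 0 -1;0.11 0 0 0 0 0 -1;0.14 0 0 0 0 0 -1;0.17 0 0 0 0 0 -1"

```text
t: 14.5
tool_pos: [0.6231, -0.1904, 0.0618]
ee_rot: [0.725, 0.689, 0.001, -0.0]
ft_force: [-0.1, 0.3, 0.1]
opening: 0.0006
```

>>> servo_tool --increments "0.02 0 0 0 0 0 -1;0.04 0 0 0 0 0 -1;0.06 0 0 0 0 0 -1;0.08 0 0 0 0 0 -1;0.1 0 0 0 0 0 -1"

```text
t: 15.0
tool_pos: [0.6236, -0.1809, 0.0619]
ee_rot: [0.725, 0.689, 0.0, 0.0]
ft_force: [0.5, -3.1, -0.2]
opening: 0.0007
```

```bash
python3 look.py side s7.png bottle_foot bottle_shoulder
```

```text
15.0 [ 0.1   -0.13   0.062] force [ 0.535 -3.108 -0.172] 0.000698346830278761
bottle_foot 0.83 [ 0.101 -0.121  0.047]
bottle_shoulder 0.59 [0.096 0.04  0.052]
```

>>> servo_tool --increments "0.02 0 0 0 0 0 -1;0.045 0 0 0 0 0 -1;0.07 0 0 0 0 0 -1;0.095 0 0 0 0 0 -1;0.12 0 0 0 0 0 -1"

```text
t: 15.65
tool_pos: [0.6243, -0.1682, 0.0618]
ee_rot: [0.725, 0.689, 0.001, -0.0]
ft_force: [0.3, -3.7, -0.9]
opening: 0.0005
```

>>> servo_tool --increments "0.025 0 0 0 0 0 -1;0.05 0 0 0 0 0 -1;0.075 0 0 0 0 0 -1;0.1 0 0 0 0 0 -1;0.13 0 0 0 0 0 -1"

```text
t: 16.15
tool_pos: [0.625, -0.155, 0.0619]
ee_rot: [0.725, 0.689, 0.001, -0.0]
ft_force: [0.2, -3.1, -0.4]
opening: 0.0004
```

>>> servo_tool --increments "0.025 0 0 0 0 0 -1;0.05 0 0 0 0 0 -1;0.075 0 0 0 0 0 -1;0.1 0 0 0 0 0 -1;0.12 0 0 0 0 0 -1"

```text
t: 16.65
tool_pos: [0.6257, -0.1428, 0.0619]
ee_rot: [0.725, 0.689, 0.001, -0.0]
ft_force: [0.1, -3.6, -0.6]
opening: 0.0003
```

```bash
python3 look.py side s8.png bottle_foot bottle_shoulder yoke_slot; python3 look.py top t8.png bottle_foot bottle_shoulder yoke_slot
```

```text
16.65 [ 0.1   -0.091  0.062] force [ 0.075 -3.638 -0.63 ] 0.0002819925234492422
bottle_foot 0.72 [0.099 0.089 0.048]
bottle_foot 0.56 [ 0.101 -0.083  0.048]
bottle_shoulder 0.84 [0.099 0.077 0.052]
yoke_slot 0.59 [0.102 0.09  0.051]
16.85 [ 0.1   -0.091  0.062] force [-0.832 -0.58  -0.092] 0.00028284543592601766
bottle_foot 0.76 [ 0.098 -0.082  0.046]
bottle_shoulder 0.88 [0.099 0.078 0.049]
yoke_slot 0.89 [0.1   0.086 0.049]
yoke_slot 0.29 [ 0.097 -0.077  0.047]
```

About 13 mm left. I go slower, watching the force.

>>> servo_tool --increments "0.015 0 0 0 0 0 -1;0.03 0 0 0 0 0 -1;0.045 0 0 0 0 0 -1;0.06 0 0 0 0 0 -1;0.075 0 0 0 0 0 -1"

```text
t: 17.55
tool_pos: [0.6258, -0.135, 0.0618]
ee_rot: [0.725, 0.689, 0.001, -0.001]
ft_force: [0.6, -1.9, -0.5]
opening: 0.0007
```

>>> servo_tool --increments "0.01 0 0 0 0 0 -1;0.02 0 0 0 0 0 -1;0.03 0 0 0 0 0 -1;0.035 0 0 0 0 0 -1;0.04 0 0 0 0 0 -1"

```text
t: 18.05
tool_pos: [0.6261, -0.131, 0.0619]
ee_rot: [0.725, 0.689, 0.001, -0.001]
ft_force: [0.9, -2.6, -0.5]
opening: 0.0005
```

>>> servo_tool --increments "0.005 0 0 0 0 0 -1;0.01 0 0 0 0 0 -1;0.015 0 0 0 0 0 -1;0.02 0 0 0 0 0 -1;0.02 0 0 0 0 0 -1"

```text
t: 18.55
tool_pos: [0.6262, -0.1292, 0.0618]
ee_rot: [0.725, 0.689, 0.001, -0.0]
ft_force: [0.2, -2.9, -0.2]
opening: 0.0007
```

>>> servo_tool --increments "0.005 0 0 0 0 0 -1;0.01 0 0 0 0 0 -1;0.015 0 0 0 0 0 -1;0.02 0 0 0 0 0 -1;0.02 0 0 0 0 0 -1"

```text
t: 19.05
tool_pos: [0.6261, -0.1291, 0.0619]
ee_rot: [0.725, 0.689, -0.001, 0.001]
ft_force: [0.2, -8.2, -1.5]
opening: 0.0003
```

```bash
python3 look.py side s9.png bottle_foot bottle_shoulder yoke_slot; python3 look.py top t9.png bottle_foot bottle_shoulder yoke_slot
```

```text
19.05 [ 0.1   -0.078  0.062] force [ 0.241 -8.203 -1.502] 0.00032441204236378245
bottle_foot 0.81 [ 0.099 -0.069  0.047]
yoke_slot 0.7 [0.098 0.092 0.049]
19.25 [ 0.1   -0.078  0.062] force [ 0.459 -7.857 -0.725] 0.0006974781074375427
bottle_foot 0.83 [ 0.099 -0.065  0.046]
yoke_slot 0.68 [0.103 0.087 0.049]
```

The force jumped from 3 to 8 N with no further motion, where the yoke should be. I back off and lift.

>>> servo_tool --increments "-0.03 0 0 0 0 0 -1;-0.08 0 0 0 0 0 -1;-0.15 0 0 0 0 0 -1;-0.22 0 0 0 0 0 -1;-0.3 0 0 0 0 0 -1"

```text
t: 19.95
tool_pos: [0.6246, -0.1593, 0.062]
ee_rot: [0.725, 0.689, -0.0, 0.001]
ft_force: [-0.8, -0.4, 0.4]
opening: 0.0003
```

>>> servo_tool --increments "-0.1 0 -0.15 0 0 0 -1;-0.2 0 -0.35 0 0 0 -1;-0.3 -0.1 -0.55 0 0 0 -1;-0.4 -0.3 -0.75 0 0 0 -1;-0.4 -0.4 -0.9 0 0 0 -1"

```text
t: 20.45
tool_pos: [0.582, -0.199, 0.1549]
ee_rot: [0.726, 0.688, -0.0, 0.002]
ft_force: [0.6, -0.7, -0.4]
opening: 0.0001
```

>>> servo_tool --increments "-0.2 -0.3 -0.1 0 0 0 -1;-0.4 -0.6 -0.2 0 0 0 -1;-0.6 -0.9 -0.3 0 0 0 -1;-0.7 -1 -0.4 0 0 0 -1;-0.7 -1 -0.4 0 0 0 -1"

```text
t: 20.95
tool_pos: [0.4784, -0.2649, 0.1977]
ee_rot: [0.727, 0.687, 0.001, 0.004]
ft_force: [0.4, -0.8, 0.9]
opening: 0.0005
```

```bash
python3 look.py side s10.png bottle_foot bottle_shoulder yoke_slot bottle_mark; python3 look.py top t10.png bottle_foot bottle_shoulder yoke_slot bottle_mark;python3 -c "
import cv2,numpy as np
a=cv2.resize(cv2.imread('pics/s10.png')[180:310,280:430],(400,347),interpolation=2);b=cv2.resize(cv2.imread('pics/t10.png')[150:280,250:400],(400,347),interpolation=2)
cv2.imwrite('pics/fin.png',np.hstack([a,b]))"
```

```text
20.95 [-0.041 -0.22   0.198] force [ 0.415 -0.761  0.894] 0.0004697705810657659
bottle_foot 0.89 [ 0.103 -0.068  0.05 ]
bottle_shoulder 0.97 [0.096 0.09  0.05 ]
yoke_slot 0.91 [0.101 0.09  0.05 ]
bottle_mark 0.81 [0.087 0.005 0.078]
21.2 [-0.04  -0.218  0.194] force [ 0.608 -0.528 -0.215] 0.0007162380681158926
bottle_foot 0.77 [ 0.097 -0.066  0.045]
bottle_shoulder 0.68 [0.101 0.091 0.047]
yoke_slot 0.58 [0.101 0.087 0.049]
yoke_slot 0.3 [0.1   0.089 0.049]
yoke_slot 0.26 [0.075 0.    0.031]
bottle_mark 0.97 [0.087 0.007 0.077]
```

View pics/fin.png

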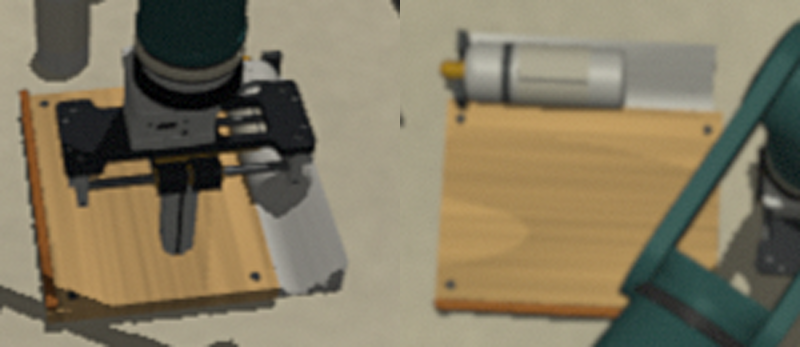

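The bottle lies in the V with its shoulder against the yoke, at (465,70) in the right half. The valve sticks out through the slot at (452,69), and the arm is clear. Handing in.

```bash
python3 -c "
from rig import arm
print(arm.job_done(),arm.sense()['t'])"
```

```text
the job is handed in; nothing more can be done
the job is handed in; nothing more can be done
```

The bottle is loaded: it lies in the V with its shoulder on the yoke plate and the valve through the slot. I handed the job in at about 21 s.

- **Rolling:** I lowered the open fingers with one behind the bottle to push and one ahead as a brake, and rolled it at up to about 40 mm/s until it dropped into the V. After about 50 mm the grey seam had turned a quarter turn, which matches rolling without skidding. The fingers never closed on it.
- **Sliding:** I pushed the foot with closed fingertips at roughly 2–4 N. When the shoulder met the yoke the force rose to about 8 N with no further motion, so I stopped and backed off.
- **Last checks:** Both cameras put the shoulder at fixture y +90 to +91 mm (yoke face at +90) and the foot at −66 to −68 mm (−68 expected). They put the axis at 45–50 mm height (47.4 expected). The fingertip stopped about 2 mm short of where I had calculated contact, which is within calibration error.
- **Not measured:** I did not re-measure the spare bottle, regulator or spanner. The arm never went near them, and no unexpected force showed.

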